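# Make up two repair kits on routed kit boards

## Task

Make up the two repair kits on their boards. The red board gets the white relay standing in its slot, the dark cable gland standing in the round cup and the blue tape roll laid over the post; the white board gets the green box of contacts standing in its recess and the black tape roll laid over the post. Everything sits fully down in its place; leave the yellow tape, the tape measure and the marker pen where they lie.

Things in the scene. Friction and masses are not known exactly. Their poses are not given: they have to be found in the camera images.
- board_red: loose kit board, 125 mm (its x) by 220 mm (its y), red top sheet on a black base. Origin: centre of its underside, z up. Top face z = 20 mm. Round-tipped metal post, 16 mm thick, 34 mm above the top face, at x 0, y +58. Cut-outs, rims bevelled 3 mm: relay slot 72 (x) by 32 (y), floor z = 6, centre x 0, y -78; round cup 44 in diameter, floor z = 12, centre x 0, y -17
- board_white: loose kit board, 125 mm (its x) by 220 mm (its y), white top sheet on a black base. Origin: centre of its underside, z up. Top face z = 20 mm. Round-tipped metal post, 16 mm thick, 34 mm above the top face, at x 0, y +58. Cut-outs, rims bevelled 3 mm: one box recess 60 (x) by 76 (y), floor z = 6, centre x 0, y -56
- relay: white plug-in relay standing upright, 90 g: 62 mm along its x and 22 mm along its y at the foot, 75 mm tall; above z = 41 mm a narrower upper part, 37 mm along x by 20 mm along y. Origin at the centre of its underside, z up
- parts_box: closed green carton of spare contacts standing upright, 50 mm along its x, 66 mm along its y, 70 mm tall, 120 g. Origin at the centre of its underside, z up
- gland: small dark cable gland standing upright, 32 mm tall, 50 g: hexagonal foot 12 mm high, 32 mm along its x over corners and 28 mm along its y across flats, domed part 27 mm wide above. Origin at the centre of its underside, z up
- tape_blue: roll of blue insulating tape lying flat, ring of 66 mm outer and about 32 mm inner diameter, 18 mm thick, 60 g. Origin at the centre of its underside, z up
- tape_black: roll of black insulating tape lying flat, ring of 68 mm outer and about 30 mm inner diameter, 18 mm thick, 60 g. Origin at the centre of its underside, z up
- tape_yellow: roll of yellow insulating tape lying flat, ring of 60 mm outer and about 28 mm inner diameter, 18 mm thick, 60 g. Origin at the centre of its underside, z up. Not part of either kit; a bystander
- tape_measure: yellow and black pocket tape measure, 66 x 89 mm, 35 mm high, beside the vice. Origin at the centre of its underside. A bystander
- marker: red and black marker pen, 130 mm long along its x, 17 mm thick, lying near the tool box. Origin at the middle of its length, on the underside. A bystander

How it is judged:
At the end, for the whole second after the job is handed in: Relay, gland and green box upright on the floors of their cut-outs within 10 mm of centre, relay and box in line within 0.3 rad; blue tape flat round the red board's post and black tape round the white board's, within 12 mm; heights within 5 mm; all at rest, boards flat, bystanders left (x of relay in the frame of board_red between -0.01 and 0.01 m and y of relay in the frame of board_red between -0.088 and -0.068 m and z of relay in the frame of board_red between 0.001 and 0.011 m and angle between each of relay, gland, tape_blue, parts_box, tape_black's own z axis and vertical below 0.12 rad and linear speed of each of relay, gland, tape_blue, parts_box, tape_black below 0.02 m/s and angle between the x axis of relay and the x axis of board_red, either way round below 0.3 rad and x of gland in the frame of board_red between -0.01 and 0.01 m and y of gland in the frame of board_red between -0.027 and -0.007 m and z of gland in the frame of board_red between 0.007 and 0.017 m and x of tape_blue in the frame of board_red between -0.012 and 0.012 m and y of tape_blue in the frame of board_red between 0.046 and 0.07 m and z of tape_blue in the frame of board_red between 0.015 and 0.025 m and x of parts_box in the frame of board_white between -0.01 and 0.01 m and y of parts_box in the frame of board_white between -0.066 and -0.046 m and z of parts_box in the frame of board_white between 0.001 and 0.011 m and angle between the x axis of parts_box and the x axis of board_white, either way round below 0.3 rad and x of tape_black in the frame of board_white between -0.012 and 0.012 m and y of tape_black in the frame of board_white between 0.046 and 0.07 m and z of tape_black in the frame of board_white between 0.015 and 0.025 m and angle between each of board_red, board_white's own z axis and vertical below 0.06 rad); the robot touches nothing.
It fails at once if the yellow tape is shifted by more than 30 mm (distance of tape_yellow from where it was at the start of the episode above 0.03 m).
It fails at once if the tape measure is shifted by more than 30 mm (distance of tape_measure from where it was at the start of the episode above 0.03 m).
It fails at once if the marker pen is shifted by more than 30 mm (distance of marker from where it was at the start of the episode above 0.03 m).
It also fails if it takes over 112 s, if anything falls off the work surface, if the arm or the gripper's body presses on something with over 40 N, if the wrist force passes 120 N, or if a joint passes its speed limit or range.

## Robot

A 6-joint arm with a two-finger parallel gripper is mounted at the origin on a cart in front of the work surface, level with it; the furniture and walls round the work are solid. World frame = base frame: x ahead of the robot, y to its left, z up, the work surface at z = 0. Lengths are in m, angles in rad, forces in N, time in s.
With the tool pointing down it reaches from about 0.325 to 0.925 m from the base axis. Payload 3.1 kg.
Tool frame: the origin (TCP) lies on the mounting face of the last link; the fingertips stand 173 mm ahead of it and the grasp point (between the pads) lies ahead of it (arm.hold_point_z is the x of the grasp point in the tool frame, in m); x points along the fingers, y is the direction in which the jaws open and shut, and the axes are right-handed (so a half turn about x gives the same grasp; the last joint's range is limited). The gripper opens to 85 mm and grips with 20 to 120 N. Pads are 22 mm wide; open, the fingers measure 114 mm over their backs; the gripper's body (76 mm by 85 mm) begins 54 mm behind the grasp point. The pads swing forward as they close: fully open they stand 13 mm farther back than shut.
Start: joints at [-1.438, 0.217, 1.613, -0, 1.311, -0.112], TCP at [0.151, -0.606, 0.405] pointing down, gripper open.
Joint ranges: [-2.75, 2.75], [-0.78, 2.1], [0.31, 2.55], [-1.13, 4.27], [0.13, 2.63], [-2.58, 2.58]. Speed limits (rad/s): [2.79, 2.79, 3.14, 3.14, 3.14, 3.14].

## Interface

Orientations are given as a rotation vector (axis times angle).
In Python, from cell import arm gives the robot as it stands.
- The arm moves only by the tool send_rows, never from a script. Its arguments are lists of equal length, an entry for each row: "delta_pos": the shift along the tool's x, y, z in cm, a list of three; "dr": the turn, a rotation vector about the tool's x, y, z in degrees, a list of three; "claw": the closure, from 0 (fully open) to 1 (shut). In form: {"delta_pos": [[tx, ty, tz], ...], "dr": [[ax, ay, az], ...], "claw": [claw, ...]}. A call has exactly 10 rows; each row shifts and turns the commanded pose from where the row before left it, along the tool's axes as they then stand; what a row does not reach is not made up. A row lasts 1/8 s, in which the tool goes at most 62.5 mm and 10.7 degrees, less where a joint would pass 70% of its speed; a pose out of reach is approached as far as the arm can. A call is refused whole if a number of a shift passes 6.25 or a number of a turn 10.7, either way. A call with a gripper value outside its range is refused whole. The fingers move at their own pace and stop on an object; "grip_force" is the grip in N (left out, the last holds). Time passes only in rows, so rows that do not move let the fingers close, or fill a call up. It gives the time, the measured TCP pose, the force and the opening at its end, in the units of the state.
- arm.read_state(): the state, without advancing time (a new reading comes with each control period).
- arm.capture(name): name is "side" or "top"; returns a dict with "img" (480x640x3 uint8, red, green, blue), "z_map" (480x640 float32, m along the optical axis (not along the pixel's ray), 0 where there is no reading), "vertical_fov" (degrees; the focal length in pixels is half the picture's height over the tangent of half this angle, whatever the lens; pixels are square), "cx", "cy" (the principal point, pixels), "dist" ([k1, k2, p1, p2, k3] as OpenCV has them; the pictures are not rectified), "R" (3x3) and "t" (3): a world point X has camera coordinates R X + t. Camera axes: x right, y down, z forward; pixel columns grow to the right and rows downward; lengths in m; the calibration is good to about 2 mm. A picture is of the moment at which its call begins.
- arm.job_done(): hands the job in, once; it reports no verdict.
The state is a dict: "clock": time; "q": joint angles; "joint_velocities": joint speeds; "joint_efforts": joint torques, N m; "ee_pos": TCP position; "orientation": TCP orientation; "contact_force": force on the tool from outside, world axes, zero at the start; "moment": the same for the moment, N m; "gripper_width": finger opening in m.
Only numpy, scipy, OpenCV 4.12 (cv2) and the standard library are available. Lean on these libraries where they do the work, as an engineer would, in place of code of your own. Each camera call takes 0.05 s, during which the arm holds its last target. There are 200 camera calls.

## Working session

There is one attempt and no reset: what is moved stays moved. The work goes in short steps, Python scripts to look and compute and a tool call to move; the robot and the scene stay as the last step left them, time stands still between calls to the robot, and variables do not carry over. Pictures are saved under pics/ and viewed, about 12 in all and at most 16, crops included, and the job is handed in when it is done.

Besides the shell and the picture viewer there is one more tool, called after "Emit:" as name(argument=value, ...) on one line, values as JSON. send_rows: Moves the arm, as the interface text tells. Its arguments: {"type":"object","properties":{"delta_pos":{"type":"array","items":{"type":"array","items":{"type":"number"}}},"dr":{"type":"array","items":{"type":"array","items":{"type":"number"}}},"claw":{"type":"array","items":{"type":"number"}},"grip_force":{"type":"number"}},"required":["delta_pos","dr","claw"]}

```bash
mkdir -p pics; ls
python3 - <<'E'
from cell import arm
import cv2,numpy as np
print(arm.read_state()); print(arm.hold_point_z)
for n in("top","side"):
    c=arm.capture(n); cv2.imwrite(f"pics/{n}0.png",c["img"][:,:,::-1]); np.savez(f"{n}0.npz",**c)
    print(n,c["vertical_fov"],c["cx"],c["cy"],c["dist"],c["R"],c["t"])
E
```

```text
pics
{'clock': 0.0, 'q': array([-1.43821193e+00,  2.17728985e-01,  1.61492360e+00, -2.22610759e-05,
        1.31131686e+00, -1.12200972e-01]), 'joint_velocities': array([ 0.00051907, -0.00133939,  0.00050336, -0.00022497, -0.00016203,
        0.00160791]), 'joint_efforts': array([-5.56360446e-04, -3.96844518e+01, -3.03853619e+01, -1.99874598e-04,
        9.65444895e-03, -8.27379722e-06]), 'ee_pos': array([ 0.1514318 , -0.60595942,  0.40338891]), 'orientation': array([ 2.09228923,  0.25988423, -2.09238564]), 'contact_force': array([-0.26871367, -0.64817158, -0.15771934]), 'moment': array([-0.03792855,  0.00750719,  0.01003119]), 'gripper_width': 0.0855587234174498}
0.1547
top 57.30546812556246 316.2365233854661 237.9304110164747 [0.00457093 0.         0.         0.         0.        ] [[ 0.00427114 -0.99949932 -0.03135084]
 [-0.98440975  0.00131026 -0.17588557]
 [ 0.17583859  0.03161331 -0.98391127]] [0.07903974 0.49128183 1.11372707]
side 53.48153834719616 315.18903926257775 238.16939970415 [-0.09226272  0.          0.          0.          0.        ] [[-0.92588252 -0.37780927  0.00131272]
 [-0.18488962  0.45006628 -0.87364533]
 [ 0.32948049 -0.80913565 -0.48656151]] [0.48151556 0.11477315 1.20990936]
```

View pics/top0.png

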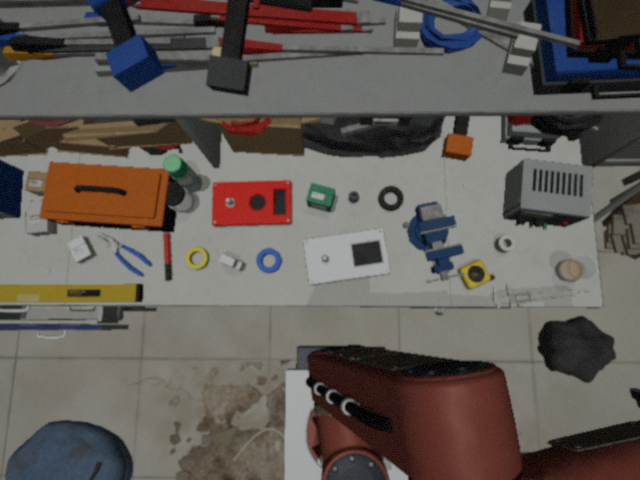

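View pics/side0.png

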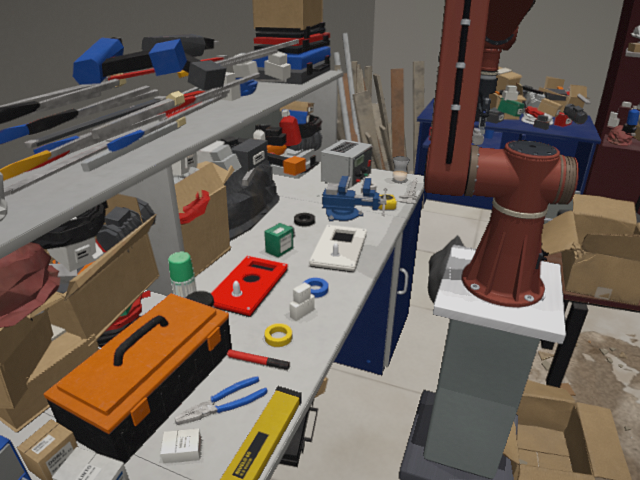

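```bash
cat > h.py <<'E'
import numpy as np,cv2
def K(c):
    f=240/np.tan(np.radians(c["vertical_fov"])/2)
    return np.array([[f,0,c["cx"]],[0,f,c["cy"]],[0,0,1]],float)
def norm(c,uv):
    return cv2.undistortPoints(np.asarray(uv,float).reshape(-1,1,2),K(c),np.asarray(c["dist"],float)).reshape(-1,2)
def xyz(c):
    u,v=np.meshgrid(np.arange(640),np.arange(480))
    n=norm(c,np.stack([u,v],-1)); z=c["z_map"].reshape(-1,1)
    return ((np.c_[n,np.ones(len(n))]*z-c["t"])@c["R"]).reshape(480,640,3)
def plane(c,uv,h):
    n=norm(c,uv); d=np.c_[n,np.ones(len(n))]@c["R"]; o=-c["t"]@c["R"]
    return o+d*((h-o[2])/d[:,2])[:,None]
def rect(c,mask,h):
    """largest blob of mask -> ray-cast contour on plane h: centre, sizes, angle(deg of first size axis)"""
    cs,_=cv2.findContours(mask.astype(np.uint8),cv2.RETR_EXTERNAL,cv2.CHAIN_APPROX_NONE)
    k=max(cs,key=cv2.contourArea)
    P=plane(c,k.reshape(-1,2),h)[:,:2]*1000
    r=cv2.minAreaRect(P.astype(np.float32)); return np.round(r[0],1),np.round(r[1],1),round(r[2],1),len(k)
E
python3 - <<'E'
from h import *
c=dict(np.load("top0.npz")); X=xyz(c); img=c["img"]; hsv=cv2.cvtColor(img,cv2.COLOR_RGB2HSV); H,S,V=cv2.split(hsv)
print("table z",np.median(X[225:235,100:110],(0,1)),X[240,420:430,2].mean())
print("shelf edge",X[112,[60,150,250,350,450,550]].round(3), X[118,[250,350],2])
def roi(u0,u1,v0,v1):
    m=np.zeros((480,640),bool);m[v0:v1,u0:u1]=1;return m
Z=X[...,2]
R={}
def rep(n,m,h): print(n,rect(c,m,h),"Zmed",np.median(Z[m]).round(4),"Zmax",Z[m].max().round(4), m.sum())
red=roi(205,300,172,235)&((H<10)|(H>170))&(S>120)
rep("board_red",red,.02)
rep("white",roi(298,395,222,290)&(Z>.012)&(Z<.03),.02)
rep("whiteimg",roi(298,395,222,290)&(V>170),.02)
rep("relaytop",roi(212,250,240,280)&(Z>.06),.075)
rep("relayfoot",roi(212,250,240,280)&(Z>.03)&(Z<.05),.041)
rep("boxtop",roi(300,342,175,220)&(Z>.06),.07)
rep("gland",roi(343,365,185,210)&(Z>.024),.032)
rep("glandimg",roi(343,365,185,210)&(V<90),.016)
rep("blue",roi(250,290,240,280)&(H>100)&(H<130)&(S>100),.018)
rep("black",roi(372,410,180,218)&(V<80),.018)
rep("yellow",roi(180,215,240,275)&(H>18)&(H<35)&(S>120),.018)
rep("marker",roi(158,180,228,285)&((V<90)|(S>120)),.010)
rep("postR",roi(220,240,192,214)&(Z>.035),.05)
rep("postW",roi(315,336,247,268)&(Z>.035),.05)
rep("slotR",roi(270,290,184,218)&(S<100)|roi(270,290,184,218)&(V<70),.02)
rep("cupR",roi(244,268,190,216)&(V<90),.02)
rep("recW",roi(345,390,234,272)&(V<90),.02)
rep("measure",roi(455,500,255,295)&(Z>.015),.035)
cr=cv2.resize(img[165:295,150:420],None,fx=2.9,fy=2.9,interpolation=cv2.INTER_CUBIC);cv2.imwrite("pics/crop0.png",cr[:,:,::-1])
E
```

```text
table z [0.52356812 0.66779431 0.00230257] 0.05169248107304205
shelf edge [[ 0.691  0.587  0.372]
 [ 0.691  0.405  0.37 ]
 [ 0.687  0.202  0.372]
 [ 0.687  0.003  0.369]
 [ 0.683 -0.192  0.372]
 [ 0.685 -0.389  0.363]] [0.20496747 0.16994942]
board_red (array([594.5, 260.2]), array([122.4, 215.4]), 1.3, 240) Zmed 0.0203 Zmax 1.1847 2924
white (array([447.7,   0.5]), array([124.4, 218.8]), 8.2, 247) Zmed 0.0201 Zmax 0.0299 3126
whiteimg (array([393. ,  25.1]), array([0., 0.]), 0.0, 1) Zmed 0.0198 Zmax 0.0222 9
relaytop (array([429.4, 305.5]), array([39.8, 20.9]), 67.8, 41) Zmed 0.0751 Zmax 1.1847 133
relayfoot (array([420.6, 284.6]), array([15.8, 21. ]), 63.9, 23) Zmed 0.0413 Zmax 0.0498 58
boxtop (array([602.3,  68.4]), array([66.5, 54.9]), 73.6, 83) Zmed 0.0705 Zmax 1.1847 500
gland (array([611.4, -20.2]), array([24.4, 22.4]), 89.7, 27) Zmed 0.03 Zmax 1.1847 66
glandimg (array([610.2, -21.1]), array([24.6, 28.4]), 89.5, 29) Zmed 0.0265 Zmax 0.0354 90
blue (array([434.8, 208.6]), array([62.4, 62. ]), 1.1, 66) Zmed 0.0181 Zmax 1.1847 295
black (array([ 606. , -121.3]), array([63.1, 68.1]), 62.9, 67) Zmed 0.0177 Zmax 1.1847 336
yellow (array([441.5, 403.8]), array([54.4, 57.9]), 0.0, 59) Zmed 0.0181 Zmax 0.0234 228
marker (array([454.6, 492.5]), array([145.3,  41.7]), 3.6, 133) Zmed 0.016 Zmax 1.1847 360
postR (array([593.9, 315.6]), array([16.9, 13.5]), 2.2, 16) Zmed 0.0508 Zmax 1.1847 35
postW (array([438.5,  57.9]), array([13. , 13.1]), 90.0, 15) Zmed 0.0509 Zmax 1.1847 31
slotR (array([597.3, 183.2]), array([65.3, 27.5]), 1.0, 61) Zmed 0.0063 Zmax 1.1847 233
cupR (array([596.1, 243.8]), array([39.7, 38.6]), 1.4, 40) Zmed 0.0127 Zmax 0.0191 170
recW (array([454.8, -53.6]), array([57. , 73.4]), 8.8, 91) Zmed 0.0064 Zmax 1.1847 579
measure (array([ 398.1, -328.8]), array([61.1, 90.9]), 24.5, 96) Zmed 0.033 Zmax 1.1847 654
```

View pics/crop0.png

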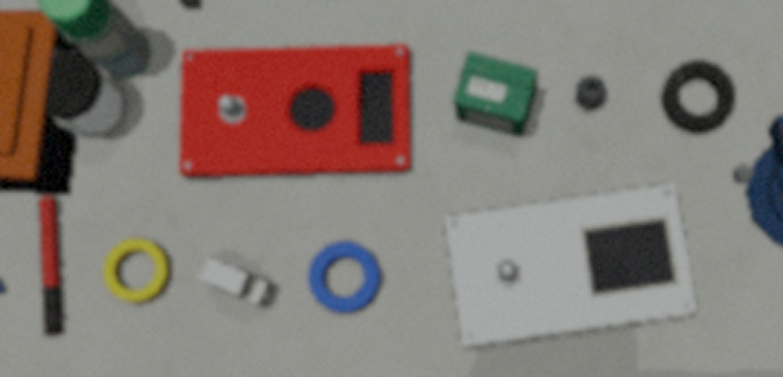

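```bash
cat >> h.py <<'E'
from scipy.spatial.transform import Rotation as Ro
def go(s,x,y,z,psi):
    """tool turn (deg about tool x) and then shift (cm, tool axes after turn) to TCP x,y,z (mm), jaw axis angle psi (deg)"""
    R=Ro.from_rotvec(s["orientation"]).as_matrix(); p=s["ee_pos"]*1000
    cur=np.degrees(np.arctan2(R[1,1],R[0,1])); d=(psi-cur+90)%180-90
    def tool(psi):
        a=np.radians(psi); dx,dy,dz=x-p[0],y-p[1],z-p[2]
        return np.round(np.array([-dz,np.cos(a)*dx+np.sin(a)*dy,np.sin(a)*dx-np.cos(a)*dy])/10,2)
    print("pos",p.round(1),"psi",round(cur,2),"tilt",np.round(R[:,0],3),"q",s["q"].round(2),"w",s["gripper_width"].round(4),"F",s["contact_force"].round(1),"t",s["clock"])
    print("turn x",round(-d,1)," shift after turn",tool(cur+d)," shift before turn",tool(cur))
E
python3 - <<'E'
from h import *; from cell import arm
s=arm.read_state(); go(s,606,-121,300,0);go(s,610.5,-20.5,300,0)
i=np.load("side0.npz")["img"][255:345,230:350]
cv2.imwrite("pics/s1.png",cv2.resize(i,None,fx=5,fy=5,interpolation=cv2.INTER_CUBIC)[:,:,::-1])
E
```

```text
Traceback (most recent call last):
  File "h.py", line 28, in go
    print("pos",p.round(1),"psi",round(cur,2),"tilt",np.round(R[:,0],3),"q",s["q"].round(2),"w",s["gripper_width"].round(4),"F",s["contact_force"].round(1),"t",s["clock"])
                                                                                                ^^^^^^^^^^^^^^^^^^^^^^^^
AttributeError: 'float' object has no attribute 'round'
```

```bash
sed -i 's/s\["gripper_width"\].round(4)/round(s["gripper_width"],4)/' h.py
python3 - <<'E'
from h import *; from cell import arm
s=arm.read_state(); go(s,606,-121,300,0);go(s,610.5,-20.5,300,0)
i=np.load("side0.npz")["img"][255:345,230:350]
cv2.imwrite("pics/s1.png",cv2.resize(i,None,fx=5,fy=5,interpolation=cv2.INTER_CUBIC)[:,:,::-1])
E
```

```text
pos [ 151.4 -606.   403.5] psi -75.98 tilt [-0.     0.002 -1.   ] q [-1.44  0.22  1.61  0.    1.31 -0.11] w 0.0849 F [ 0.   0.  -0.3] t 0.1
turn x -76.0  shift after turn [ 10.35  45.46 -48.5 ]  shift before turn [ 10.35 -36.04 -55.85]
pos [ 151.4 -606.   403.5] psi -75.98 tilt [-0.     0.002 -1.   ] q [-1.44  0.22  1.61  0.    1.31 -0.11] w 0.0849 F [ 0.   0.  -0.3] t 0.1
turn x -76.0  shift after turn [ 10.35  45.91 -58.55]  shift before turn [ 10.35 -45.68 -58.73]
```

View pics/s1.png

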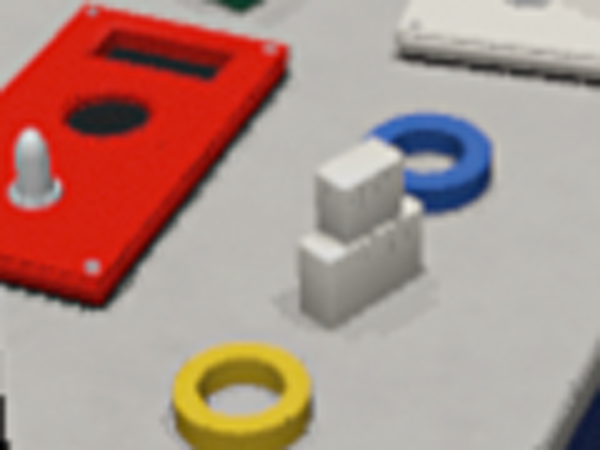

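Emit:
send_rows(delta_pos=[[0, -3.2, -5.0], [0, -3.2, -5.0], [0, -3.2, -5.0], [0, -3.2, -5.0], [0, -3.2, -5.0], [0, -3.2, -5.0], [0, -3.2, -5.0], [0, -3.2, -5.0], [0, -3.2, -5.0], [0, -3.2, -5.0]], dr=[[0, 0, 0], [0, 0, 0], [0, 0, 0], [0, 0, 0], [0, 0, 0], [0, 0, 0], [0, 0, 0], [0, 0, 0], [0, 0, 0], [0, 0, 0]], claw=[0, 0, 0, 0, 0, 0, 0, 0, 0, 0], grip_force=30)

```text
clock: 1.35
ee_pos: [0.56, -0.173, 0.4043]
orientation: [2.091, 0.257, -2.092]
contact_force: [0.8, -0.8, -0.0]
gripper_width: 0.0856
```

Emit:
send_rows(delta_pos=[[0.5, -2.0, -2.9], [0.5, -2.0, -2.9], [1.2, 0, 0], [1.2, 0, 0], [1.2, 0, 0], [1.2, 0, 0], [1.2, 0, 0], [1.2, 0, 0], [1.0, 0, 0], [1.0, 0, 0]], dr=[[0, 0, 0], [0, 0, 0], [-9.5, 0, 0], [-9.5, 0, 0], [-9.5, 0, 0], [-9.5, 0, 0], [-9.5, 0, 0], [-9.5, 0, 0], [-9.5, 0, 0], [-9.5, 0, 0]], claw=[0, 0, 0, 0, 0, 0, 0, 0, 0, 0])

```text
clock: 2.6
ee_pos: [0.6053, -0.1218, 0.3016]
orientation: [1.205, 1.213, -1.206]
contact_force: [-0.3, 0.3, 1.2]
gripper_width: 0.0856
```

Run:
```python
from h import *; from cell import arm
s=arm.read_state(); go(s,606,-121,180,0)
c=arm.capture("side");cv2.imwrite("pics/s2.png",c["img"][150:350,200:500][:,:,::-1].repeat(2,0).repeat(2,1))
```

```text
pos [ 605.3 -121.8  301.6] psi 0.34 tilt [-0.001  0.    -1.   ] q [-0.31  0.3   1.71  0.    1.13 -0.32] w 0.0856 F [-0.3  0.3  1.2] t 2.6
turn x 0.3  shift after turn [12.16  0.07 -0.08]  shift before turn [12.16  0.07 -0.07]
```

View pics/s2.png

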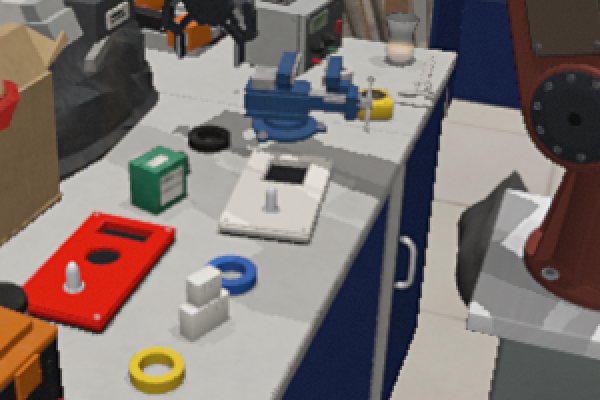

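Run:
```python
from h import *; from cell import arm
c=arm.capture("side"); X=xyz(c); s=arm.read_state()
m=(abs(X[...,0]-.605)<.07)&(abs(X[...,1]+.122)<.03)&(X[...,2]>.06)&(X[...,2]<.3)
P=X[m]; print(m.sum(), np.sort(P[:,2])[:10].round(4), s["ee_pos"][2]-np.percentile(P[:,2],2), P[:,0].min(),P[:,0].max())
```

```text
1113 [0.1373 0.1386 0.1398 0.1399 0.1405 0.1409 0.1417 0.142  0.1424 0.1425] 0.15297334118924352 0.5350737195066683 0.6749944727877096
```

Emit:
send_rows(delta_pos=[[4, 0.07, -0.08], [4, 0, 0], [3, 0, 0], [2.36, 0, 0], [0, 0, 0], [0, 0, 0], [0, 0, 0], [0, 0, 0], [0, 0, 0], [0, 0, 0]], dr=[[0.3, 0, 0], [0, 0, 0], [0, 0, 0], [0, 0, 0], [0, 0, 0], [0, 0, 0], [0, 0, 0], [0, 0, 0], [0, 0, 0], [0, 0, 0]], claw=[0, 0, 0, 0, 0, 1, 1, 1, 1, 1], grip_force=30)

```text
clock: 3.95
ee_pos: [0.6073, -0.1213, 0.1708]
orientation: [1.213, 1.204, -1.211]
contact_force: [-0.3, 0.6, 6.2]
gripper_width: 0.0664
```

Run:
```python
from h import *; from cell import arm
s=arm.read_state(); go(s,439,57.9,270,8)
```

```text
pos [ 607.3 -121.3  170.8] psi -0.28 tilt [ 0.003 -0.001 -1.   ] q [-0.31  0.49  1.75  0.    0.9  -0.31] w 0.0664 F [-0.3  0.6  6.2] t 3.95
turn x -8.3  shift after turn [ -9.92 -14.17 -20.09]  shift before turn [ -9.92 -16.92 -17.84]
```

Emit:
send_rows(delta_pos=[[-2, 0, 0], [-4, 0, 0], [-3.92, 0, 0], [0, -3.4, -3.6], [0, -3.4, -3.6], [0, -3.4, -3.6], [0, -3.4, -3.6], [0, -3.32, -3.44], [0, 0, 0], [0, 0, 0]], dr=[[0, 0, 0], [0, 0, 0], [0, 0, 0], [0, 0, 0], [0, 0, 0], [0, 0, 0], [0, 0, 0], [0, 0, 0], [0, 0, 0], [0, 0, 0]], claw=[1, 1, 1, 1, 1, 1, 1, 1, 1, 1])

```text
clock: 5.2
ee_pos: [0.4384, 0.0581, 0.2691]
orientation: [1.213, 1.205, -1.211]
contact_force: [0.4, -0.1, -0.9]
gripper_width: 0.0664
```

Run:
```python
from h import *; from cell import arm
s=arm.read_state(); go(s,439,57.9,191,0)
c=arm.capture("side");cv2.imwrite("pics/s3.png",c["img"][150:350,200:500][:,:,::-1].repeat(2,0).repeat(2,1))
X=xyz(c);
m=(abs(X[...,0]-.439)<.08)&(abs(X[...,1]-.058)<.08)&(X[...,2]>.085)&(X[...,2]<.125)&(c["img"].max(2)<60)
P=X[m]; print(len(P),P.min(0),P.max(0))
```

```text
pos [438.4  58.1 269.1] psi -0.24 tilt [ 0.002 -0.    -1.   ] q [-0.03 -0.01  2.14 -0.    1.01 -0.02] w 0.0664 F [ 0.4 -0.1 -0.9] t 5.2
turn x -0.2  shift after turn [7.81 0.06 0.02]  shift before turn [7.81 0.06 0.02]
338 [0.39098121 0.01964653 0.0969529 ] [0.48296889 0.09455205 0.12440906]
```

View pics/s3.png

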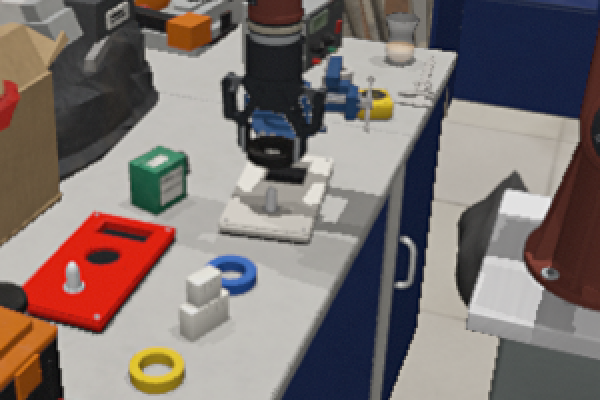

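Emit:
send_rows(delta_pos=[[3, 0.06, 0], [2, 0, 0], [1.5, 0, 0], [1.1, 0, 0], [0, 0, 0], [0, 0, 0], [0, 0, 0], [0, 0, 0], [0, 0, 0], [0, 0, 0]], dr=[[0, 0, 0], [0, 0, 0], [0, 0, 0], [0, 0, 0], [0, 0, 0], [0, 0, 0], [0, 0, 0], [0, 0, 0], [0, 0, 0], [0, 0, 0]], claw=[1, 1, 1, 1, 1, 0, 0, 0, 0, 0])

```text
clock: 6.5
ee_pos: [0.4386, 0.0582, 0.1924]
orientation: [1.213, 1.207, -1.213]
contact_force: [-0.4, 0.4, 0.5]
gripper_width: 0.0855
```

Emit:
send_rows(delta_pos=[[-3, 0, 0], [-5, 0, 0], [-4, 0, 0], [0, 0, 0], [0, 0, 0], [0, 4, 1.8], [0, 4, 1.8], [0, 4, 1.8], [0, 4, 1.8], [0, 1.15, 0.6]], dr=[[0, 0, 0], [0, 0, 0], [0, 0, 0], [0, 0, 0], [0, 0, 0], [0, 0, 0], [0, 0, 0], [0, 0, 0], [0, 0, 0], [0, 0, 0]], claw=[0, 0, 0, 0, 0, 0, 0, 0, 0, 0])

```text
clock: 7.75
ee_pos: [0.6107, -0.0217, 0.3097]
orientation: [1.212, 1.209, -1.216]
contact_force: [-0.8, -0.4, -0.1]
gripper_width: 0.0852
```

Run:
```python
from h import *; from cell import arm
s=arm.read_state(); go(s,610.5,-20.5,191,0)
c=arm.capture("top"); X=xyz(c); Z=X[...,2]; img=c["img"]
m=(img.max(2)<80)&(abs(X[...,0]-.439)<.05)&(abs(X[...,1]-.058)<.05)
print(rect(c,m,.038),np.median(Z[m]))
cv2.imwrite("pics/t2.png",img[165:295,150:420][:,:,::-1].repeat(2,0).repeat(2,1))
```

```text
pos [610.7 -21.7 309.7] psi -0.34 tilt [-0.003  0.    -1.   ] q [-0.15  0.28  1.72 -0.    1.14 -0.14] w 0.0852 F [-0.8 -0.4 -0.1] t 7.75
turn x -0.3  shift after turn [11.87 -0.02 -0.12]  shift before turn [11.87 -0.02 -0.12]
(array([575.3,  43.5]), array([ 54.7, 193.5]), 62.2, 172) 0.5541016989504614
```

View pics/t2.png

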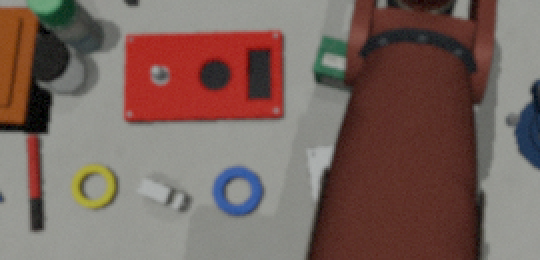

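Emit:
send_rows(delta_pos=[[4, 0, -0.12], [4, 0, 0], [3, 0, 0], [1.45, 0, 0], [0, 0, 0], [0, 0, 0], [0, 0, 0], [0, 0, 0], [0, 0, 0], [0, 0, 0]], dr=[[0, 0, 0], [0, 0, 0], [0, 0, 0], [0, 0, 0], [0, 0, 0], [0, 0, 0], [0, 0, 0], [0, 0, 0], [0, 0, 0], [0, 0, 0]], claw=[0, 0, 0, 0, 1, 1, 1, 1, 1, 1])

```text
clock: 9.05
ee_pos: [0.6107, -0.0196, 0.1897]
orientation: [1.214, 1.205, -1.211]
contact_force: [-1.3, 0.3, 5.7]
gripper_width: 0.025
```

Run:
```python
from h import *; from cell import arm
s=arm.read_state(); go(s,595.5,243.4,270,0)
```

```text
pos [610.7 -19.6 189.7] psi -0.27 tilt [ 0.003 -0.    -1.   ] q [-0.15  0.45  1.77  0.    0.93 -0.14] w 0.025 F [-1.3  0.3  5.7] t 9.05
turn x -0.3  shift after turn [ -8.03  -1.52 -26.3 ]  shift before turn [ -8.03  -1.65 -26.29]
```

Emit:
send_rows(delta_pos=[[-2, 0, 0], [-4, 0, 0], [-4, 0, 0], [0, -0.33, -5.26], [0, -0.33, -5.26], [0, -0.33, -5.26], [0, -0.33, -5.26], [0, -0.33, -5.25], [0, 0, 0], [0, 0, 0]], dr=[[0, 0, 0], [0, 0, 0], [0, 0, 0], [0, 0, 0], [0, 0, 0], [0, 0, 0], [0, 0, 0], [0, 0, 0], [0, 0, 0], [0, 0, 0]], claw=[1, 1, 1, 1, 1, 1, 1, 1, 1, 1])

```text
clock: 10.3
ee_pos: [0.5943, 0.2434, 0.2882]
orientation: [1.212, 1.207, -1.212]
contact_force: [0.4, 1.0, -0.3]
gripper_width: 0.0248
```

Run:
```python
from h import *; from cell import arm
s=arm.read_state(); go(s,595.5,243.4,204,0)
c=arm.capture("side");cv2.imwrite("pics/s4.png",c["img"][150:350,200:500][:,:,::-1].repeat(2,0).repeat(2,1))
c=arm.capture("top"); X=xyz(c); Z=X[...,2]; img=c["img"]
m=(img.max(2)<80)&(abs(X[...,0]-.439)<.05)&(abs(X[...,1]-.058)<.05)
print(rect(c,m,.038),np.median(Z[m]))
```

```text
pos [594.3 243.4 288.2] psi -0.23 tilt [ 0.    -0.001 -1.   ] q [ 0.28  0.37  1.65 -0.    1.12  0.28] w 0.0248 F [ 0.4  1.  -0.3] t 10.3
turn x -0.2  shift after turn [8.42 0.12 0.  ]  shift before turn [8.42 0.12 0.  ]
(array([438.9,  58. ]), array([63.6, 60.6]), 0.1, 68) 0.03805755836890764
```

View pics/s4.png

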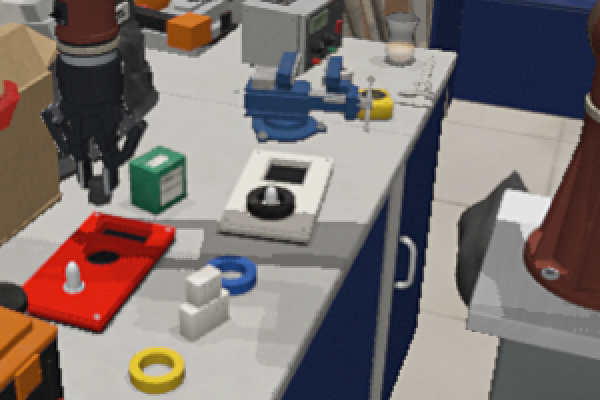

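Emit:
send_rows(delta_pos=[[3, 0.12, 0], [2.5, 0, 0], [2, 0, 0], [1.0, 0, 0], [0, 0, 0], [0, 0, 0], [0, 0, 0], [0, 0, 0], [0, 0, 0], [0, 0, 0]], dr=[[0, 0, 0], [0, 0, 0], [0, 0, 0], [0, 0, 0], [0, 0, 0], [0, 0, 0], [0, 0, 0], [0, 0, 0], [0, 0, 0], [0, 0, 0]], claw=[1, 1, 1, 1, 1, 0, 0, 0, 0, 0])

```text
clock: 11.65
ee_pos: [0.5956, 0.2435, 0.2029]
orientation: [1.213, 1.207, -1.213]
contact_force: [-0.0, 1.0, 0.3]
gripper_width: 0.0854
```

Emit:
send_rows(delta_pos=[[-3, 0, 0], [-4, 0, 0], [-4, 0, 0], [-2, -3.4, -1.4], [0, -4.5, -1.6], [0, -4.5, -1.6], [0, -4.2, -1.6], [0, 0, 0], [0, 0, 0], [0, 0, 0]], dr=[[0, 0, 0], [0, 0, 0], [0, 0, 0], [0, 0, 0], [0, 0, 0], [0, 0, 0], [0, 0, 0], [7.3, 0, 0], [7.3, 0, 0], [7.3, 0, 0]], claw=[0, 0, 0, 0, 0, 0, 0, 0, 0, 0])

```text
clock: 12.9
ee_pos: [0.4296, 0.3064, 0.3329]
orientation: [1.491, 0.998, -1.491]
contact_force: [0.0, -0.6, -0.2]
gripper_width: 0.0851
```

Run:
```python
from h import *; from cell import arm
s=arm.read_state(); go(s,429.4,305.5,215,-22.2)
c=arm.capture("top"); X=xyz(c); Z=X[...,2]; img=c["img"]
m=(abs(X[...,0]-.596)<.04)&(abs(X[...,1]-.2434)<.04)&(Z>.03)&(Z<.06)
print(rect(c,m,.044),m.sum(),np.median(Z[m]),Z[m].max())
cv2.imwrite("pics/t3.png",img[165:295,150:420][:,:,::-1].repeat(2,0).repeat(2,1))
```

```text
pos [429.6 306.4 332.9] psi -22.39 tilt [ 0.  0. -1.] q [ 0.49  0.09  1.91 -0.    1.15  0.88] w 0.0851 F [ 0.  -0.6 -0.2] t 12.9
turn x -0.2  shift after turn [1.179e+01 1.000e-02 9.000e-02]  shift before turn [1.179e+01 1.000e-02 9.000e-02]
(array([596.7, 239.8]), array([27.2, 25. ]), 89.8, 27) 75 0.04169646867543852 0.050154742473310324
```

Emit:
send_rows(delta_pos=[[4, 0, 0.09], [4, 0, 0], [2.4, 0, 0], [1, 0, 0], [0, 0, 0], [0, 0, 0], [0, 0, 0], [0, 0, 0], [0, 0, 0], [0, 0, 0]], dr=[[0, 0, 0], [0, 0, 0], [0, 0, 0], [0, 0, 0], [0, 0, 0], [0, 0, 0], [0, 0, 0], [0, 0, 0], [0, 0, 0], [0, 0, 0]], claw=[0, 0, 0, 0, 1, 1, 1, 1, 1, 1], grip_force=40)

```text
clock: 14.2
ee_pos: [0.43, 0.3057, 0.2197]
orientation: [1.489, 1.0, -1.487]
contact_force: [-1.3, 0.7, 5.5]
gripper_width: 0.02
```

Run:
```python
from h import *; from cell import arm
s=arm.read_state(); go(s,597,182.6,330,-88.7)
```

```text
pos [430.  305.7 219.7] psi -22.17 tilt [ 0.001  0.001 -1.   ] q [ 0.48  0.25  1.96 -0.    0.93  0.87] w 0.02 F [-1.3  0.7  5.5] t 14.2
turn x 66.5  shift after turn [-11.03  12.68 -16.41]  shift before turn [-11.03  20.11   5.1 ]
```

Emit:
send_rows(delta_pos=[[-3, 0, 0], [-4, 0, 0], [-4, 0, 0], [0, 5.03, 1.28], [0, 5.03, 1.28], [0, 5.03, 1.27], [0, 5.02, 1.27], [0, 0, 0], [0, 0, 0], [0, 0, 0]], dr=[[0, 0, 0], [0, 0, 0], [0, 0, 0], [0, 0, 0], [0, 0, 0], [0, 0, 0], [0, 0, 0], [9.5, 0, 0], [9.5, 0, 0], [9.5, 0, 0]], claw=[1, 1, 1, 1, 1, 1, 1, 1, 1, 1])

```text
clock: 15.45
ee_pos: [0.5963, 0.1819, 0.3275]
orientation: [1.826, 0.647, -1.83]
contact_force: [-0.1, 0.1, -1.5]
gripper_width: 0.0204
```

Emit:
send_rows(delta_pos=[[0, 0, 0], [0, 0, 0], [0, 0, 0], [0, 0, 0], [3, 0, 0], [2, 0, 0], [1, 0, 0], [0, 0, 0], [0, 0, 0], [0, 0, 0]], dr=[[9.5, 0, 0], [9.5, 0, 0], [9.5, 0, 0], [9.5, 0, 0], [0, 0, 0], [0, 0, 0], [0, 0, 0], [0, 0, 0], [0, 0, 0], [0, 0, 0]], claw=[1, 1, 1, 1, 1, 1, 1, 1, 1, 1])

```text
clock: 16.7
ee_pos: [0.5972, 0.1824, 0.2701]
orientation: [2.212, 0.026, -2.207]
contact_force: [0.2, 0.2, -0.2]
gripper_width: 0.0202
```

Run:
```python
from h import *; from cell import arm
s=arm.read_state(); go(s,597,182.6,227,-88.7)
c=arm.capture("side");cv2.imwrite("pics/s5.png",c["img"][190:330,190:340][:,:,::-1].repeat(4,0).repeat(4,1))
X=xyz(c); Z=X[...,2]; m=(abs(X[...,0]-.597)<.05)&(abs(X[...,1]-.183)<.04)&(Z>.045)&(Z<.085)&(c["img"].min(2)>90); P=X[m]; print(len(P),P.min(0),P.max(0))
```

```text
pos [597.2 182.4 270.1] psi -88.67 tilt [ 0.002  0.    -1.   ] q [ 0.18  0.36  1.71 -0.    1.07  1.73] w 0.0202 F [ 0.2  0.2 -0.2] t 16.7
turn x 0.0  shift after turn [ 4.31 -0.02  0.02]  shift before turn [ 4.31 -0.02  0.02]
279 [0.56320045 0.17117869 0.048652  ] [0.62837682 0.19912429 0.08488816]
```

View pics/s5.png

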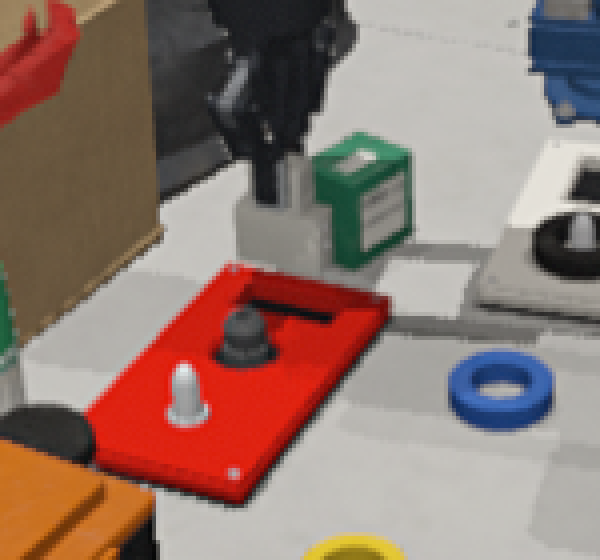

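Emit:
send_rows(delta_pos=[[1.5, 0, 0], [1, 0, 0], [1, 0, 0], [0.8, 0, 0], [0, 0, 0], [0, 0, 0], [0, 0, 0], [0, 0, 0], [0, 0, 0], [0, 0, 0]], dr=[[0, 0, 0], [0, 0, 0], [0, 0, 0], [0, 0, 0], [0, 0, 0], [0, 0, 0], [0, 0, 0], [0, 0, 0], [0, 0, 0], [0, 0, 0]], claw=[1, 1, 1, 1, 1, 1, 0.5, 0.5, 0.5, 0.5])

```text
clock: 18.0
ee_pos: [0.5966, 0.1823, 0.2258]
orientation: [2.21, 0.026, -2.21]
contact_force: [-0.0, -0.3, 0.4]
gripper_width: 0.0431
```

Run:
```python
from h import *; from cell import arm
s=arm.read_state(); go(s,434.8,208.6,300,-44)
```

```text
pos [596.6 182.3 225.8] psi -88.68 tilt [ 0.  0. -1.] q [ 0.18  0.42  1.73 -0.    1.    1.73] w 0.0431 F [-0.  -0.3  0.4] t 18.0
turn x -44.7  shift after turn [ -7.42 -13.47   9.35]  shift before turn [-7.42 -3.   16.12]
```

Emit:
send_rows(delta_pos=[[-3, 0, 0], [-5, 0, 0], [0, -1, 5.4], [0, -1, 5.4], [0, -1, 5.32], [0, 0, 0], [0, 0, 0], [0, 0, 0], [0, 0, 0], [0, 0, 0]], dr=[[0, 0, 0], [0, 0, 0], [0, 0, 0], [0, 0, 0], [0, 0, 0], [-8.9, 0, 0], [-8.9, 0, 0], [-8.9, 0, 0], [-9, 0, 0], [-9, 0, 0]], claw=[0.5, 0.3, 0, 0, 0, 0, 0, 0, 0, 0])

```text
clock: 19.25
ee_pos: [0.4347, 0.2086, 0.306]
orientation: [1.745, 0.746, -1.744]
contact_force: [0.2, 0.0, 0.3]
gripper_width: 0.0853
```

Run:
```python
from h import *; from cell import arm
s=arm.read_state(); go(s,434.8,208.6,170,-44)
c=arm.capture("top"); X=xyz(c); Z=X[...,2]; img=c["img"]
m=(abs(X[...,0]-.596)<.05)&(abs(X[...,1]-.18)<.03)&(Z>.07)&(Z<.1)
print(rect(c,m,.081),m.sum(),np.median(Z[m]))
hsv=cv2.cvtColor(img,cv2.COLOR_RGB2HSV);m=(hsv[...,0]<10)&(hsv[...,1]>120)&(abs(X[...,0]-.595)<.09)&(abs(X[...,1]-.26)<.13)
print(rect(c,m,.02))
```

```text
pos [434.7 208.6 306. ] psi -43.68 tilt [ 0.  0. -1.] q [0.3  0.02 2.03 0.   1.09 1.06] w 0.0853 F [0.2 0.  0.3] t 19.25
turn x 0.3  shift after turn [ 1.36e+01  1.00e-02 -1.00e-02]  shift before turn [ 1.36e+01  1.00e-02 -1.00e-02]
(array([597.3, 181.4]), array([40.5, 21. ]), 1.1, 41) 133 0.08041484817590656
(array([594.8, 260.1]), array([122.3, 215.2]), 0.4, 280)
```

Emit:
send_rows(delta_pos=[[4, 0, 0], [4, 0, 0], [3.5, 0, 0], [2.1, 0, 0], [0, 0, 0], [0, 0, 0], [0, 0, 0], [0, 0, 0], [0, 0, 0], [0, 0, 0]], dr=[[0, 0, 0], [0, 0, 0], [0, 0, 0], [0, 0, 0], [0, 0, 0], [0, 0, 0], [0, 0, 0], [0, 0, 0], [0, 0, 0], [0, 0, 0]], claw=[0, 0, 0, 0, 0, 1, 1, 1, 1, 1], grip_force=30)

```text
clock: 20.55
ee_pos: [0.4358, 0.2089, 0.1713]
orientation: [1.751, 0.742, -1.745]
contact_force: [-0.8, -0.4, 6.2]
gripper_width: 0.064
```

Run:
```python
from h import *; from cell import arm
s=arm.read_state(); go(s,593.8,318.3,270,-44)
```

```text
pos [435.8 208.9 171.3] psi -43.99 tilt [ 0.003  0.001 -1.   ] q [0.3  0.26 2.07 0.   0.8  1.07] w 0.064 F [-0.8 -0.4  6.2] t 20.55
turn x 0.0  shift after turn [ -9.87   3.77 -18.84]  shift before turn [ -9.87   3.77 -18.84]
```

Emit:
send_rows(delta_pos=[[-3, 0, 0], [-4, 0, 0], [-3, 0, 0], [0, 0.95, -4.7], [0, 0.95, -4.7], [0, 0.95, -4.7], [0, 0.95, -4.7], [0, 0, 0], [0, 0, 0], [0, 0, 0]], dr=[[0, 0, 0], [0, 0, 0], [0, 0, 0], [0, 0, 0], [0, 0, 0], [0, 0, 0], [0, 0, 0], [0, 0, 0], [0, 0, 0], [0, 0, 0]], claw=[1, 1, 1, 1, 1, 1, 1, 1, 1, 1])

```text
clock: 21.8
ee_pos: [0.5915, 0.3168, 0.2694]
orientation: [1.747, 0.742, -1.75]
contact_force: [-0.5, 0.0, -0.2]
gripper_width: 0.0641
```

Run:
```python
from h import *; from cell import arm
s=arm.read_state(); go(s,593.8,317.5,193,-44)
c=arm.capture("side");cv2.imwrite("pics/s6.png",c["img"][190:330,190:340][:,:,::-1].repeat(4,0).repeat(4,1))
X=xyz(c);h=cv2.cvtColor(c["img"],cv2.COLOR_RGB2HSV)
m=(abs(X[...,0]-.594)<.06)&(abs(X[...,1]-.318)<.06)&(X[...,2]>.08)&(X[...,2]<.13)&(h[...,0]>100)&(h[...,0]<130)&(h[...,1]>100)
P=X[m]; print(len(P),P.min(0),P.max(0))
```

```text
pos [591.5 316.8 269.4] psi -43.99 tilt [-0.002 -0.001 -1.   ] q [ 0.39  0.45  1.59 -0.    1.11  1.16] w 0.0641 F [-0.5  0.  -0.2] t 21.8
turn x 0.0  shift after turn [ 7.64  0.12 -0.21]  shift before turn [ 7.64  0.12 -0.21]
233 [0.55618851 0.2884738  0.09811153] [0.62295152 0.35302115 0.11754727]
```

View pics/s6.png

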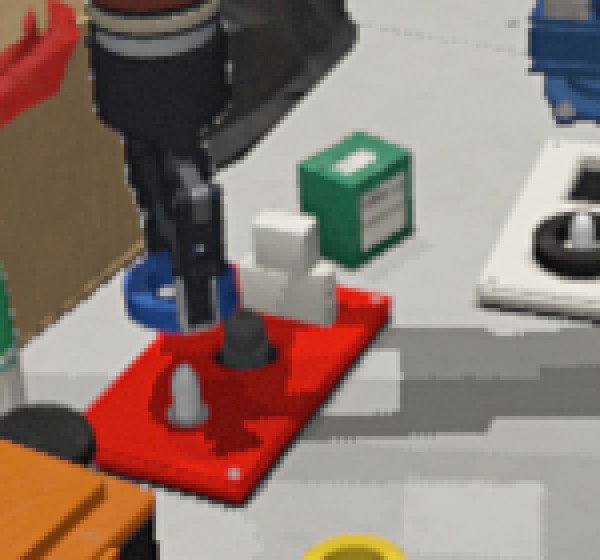

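Emit:
send_rows(delta_pos=[[0, 0.3, -0.16], [2.5, 0, 0], [2, 0, 0], [1.5, 0, 0], [1.4, 0, 0], [0.2, 0, 0], [0, 0, 0], [0, 0, 0], [0, 0, 0], [0, 0, 0]], dr=[[0, 0, 0], [0, 0, 0], [0, 0, 0], [0, 0, 0], [0, 0, 0], [0, 0, 0], [0, 0, 0], [0, 0, 0], [0, 0, 0], [0, 0, 0]], claw=[1, 1, 1, 1, 1, 1, 1, 0, 0, 0])

```text
clock: 23.1
ee_pos: [0.5961, 0.3167, 0.1945]
orientation: [1.749, 0.743, -1.747]
contact_force: [-0.2, 1.0, -0.5]
gripper_width: 0.0857
```

Run:
```python
from h import *; from cell import arm
s=arm.read_state(); go(s,602.3,68.4,310,-16.4)
```

```text
pos [596.1 316.7 194.5] psi -43.97 tilt [ 0.001  0.    -1.   ] q [0.38 0.55 1.6  0.   0.99 1.15] w 0.0857 F [-0.2  1.  -0.5] t 23.1
turn x -27.6  shift after turn [-11.55   7.6   23.65]  shift before turn [-11.55  17.68  17.44]
```

Emit:
send_rows(delta_pos=[[-3, 0, 0], [-4.5, 0, 0], [-4, 3.54, 3.49], [0, 3.54, 3.49], [0, 3.54, 3.49], [0, 3.53, 3.49], [0, 3.53, 3.48], [0, 0, 0], [0, 0, 0], [0, 0, 0]], dr=[[0, 0, 0], [0, 0, 0], [0, 0, 0], [0, 0, 0], [0, 0, 0], [0, 0, 0], [0, 0, 0], [-9.2, 0, 0], [-9.2, 0, 0], [-9.2, 0, 0]], claw=[0, 0, 0, 0, 0, 0, 0, 0, 0, 0])

```text
clock: 24.35
ee_pos: [0.602, 0.0689, 0.3083]
orientation: [1.414, 1.063, -1.413]
contact_force: [0.0, 0.0, 0.2]
gripper_width: 0.0853
```

Run:
```python
from h import *; from cell import arm
s=arm.read_state(); go(s,602.3,68.4,206,-16.4)
c=arm.capture("top"); X=xyz(c); Z=X[...,2]; img=c["img"];h=cv2.cvtColor(img,cv2.COLOR_RGB2HSV)
m=(abs(X[...,0]-.594)<.05)&(abs(X[...,1]-.317)<.05)&(h[...,0]>100)&(h[...,0]<130)&(h[...,1]>100)
print(rect(c,m,.038),m.sum(),np.median(Z[m]))
```

```text
pos [602.   68.9 308.3] psi -16.11 tilt [ 0.  0. -1.] q [-0.    0.27  1.74  0.    1.13  0.28] w 0.0853 F [0.  0.  0.2] t 24.35
turn x 0.3  shift after turn [10.23  0.04  0.04]  shift before turn [10.23  0.04  0.04]
(array([597.3, 315.8]), array([63.4, 61.6]), 89.8, 64) 286 0.038091435982543304
```

Emit:
send_rows(delta_pos=[[3, 0, 0], [3, 0, 0], [2.5, 0, 0], [1.7, 0, 0], [0, 0, 0], [0, 0, 0], [0, 0, 0], [0, 0, 0], [0, 0, 0], [0, 0, 0]], dr=[[0.3, 0, 0], [0, 0, 0], [0, 0, 0], [0, 0, 0], [0, 0, 0], [0, 0, 0], [0, 0, 0], [0, 0, 0], [0, 0, 0], [0, 0, 0]], claw=[0, 0, 0, 0, 0, 1, 1, 1, 1, 1], grip_force=35)

```text
clock: 25.65
ee_pos: [0.603, 0.0693, 0.2076]
orientation: [1.422, 1.055, -1.418]
contact_force: [1.0, 0.2, 5.7]
gripper_width: 0.0498
```

Run:
```python
from h import *; from cell import arm
s=arm.read_state(); go(s,455.2,-54.2,300,8.4)
```

```text
pos [603.   69.3 207.6] psi -16.68 tilt [ 0.003  0.    -1.   ] q [-0.    0.41  1.77  0.    0.95  0.29] w 0.0498 F [1.  0.2 5.7] t 25.65
turn x -25.1  shift after turn [ -9.24 -16.43  10.06]  shift before turn [ -9.24 -10.61  16.08]
```

Emit:
send_rows(delta_pos=[[-3, 0, 0], [-3.5, 0, 0], [-3, 0, 0], [0, -2.65, 4.02], [0, -2.65, 4.02], [0, -2.65, 4.02], [0, -2.66, 4.02], [0, 0, 0], [0, 0, 0], [0, 0, 0]], dr=[[0, 0, 0], [0, 0, 0], [0, 0, 0], [0, 0, 0], [0, 0, 0], [0, 0, 0], [0, 0, 0], [-8.4, 0, 0], [-8.4, 0, 0], [-8.3, 0, 0]], claw=[1, 1, 1, 1, 1, 1, 1, 1, 1, 1])

```text
clock: 26.9
ee_pos: [0.4535, -0.0543, 0.3003]
orientation: [1.097, 1.278, -1.098]
contact_force: [0.2, 1.3, -0.3]
gripper_width: 0.0495
```

Emit:
send_rows(delta_pos=[[0, 0, 0], [3, 0, 0], [2, 0, 0], [0, 0, 0], [0, 0, 0], [0, 0, 0], [0, 0, 0], [0, 0, 0], [0, 0, 0], [0, 0, 0]], dr=[[0, 0, 0], [0, 0, 0], [0, 0, 0], [0, 0, 0], [0, 0, 0], [0, 0, 0], [0, 0, 0], [0, 0, 0], [0, 0, 0], [0, 0, 0]], claw=[1, 1, 1, 1, 1, 1, 1, 1, 1, 1])

```text
clock: 28.15
ee_pos: [0.4542, -0.0543, 0.251]
orientation: [1.1, 1.275, -1.1]
contact_force: [0.1, -0.6, -1.0]
gripper_width: 0.0496
```

Run:
```python
from h import *; from cell import arm
s=arm.read_state(); go(s,455.2,-54.2,215,8.4)
c=arm.capture("side");cv2.imwrite("pics/s7.png",c["img"][170:300,270:420][:,:,::-1].repeat(4,0).repeat(4,1))
```

```text
pos [454.2 -54.3 251. ] psi 8.42 tilt [-0. -0. -1.] q [-0.27  0.06  2.11 -0.    0.97 -0.42] w 0.0496 F [ 0.1 -0.6 -1. ] t 28.15
turn x 0.0  shift after turn [3.6  0.1  0.01]  shift before turn [3.6  0.1  0.01]
```

View pics/s7.png

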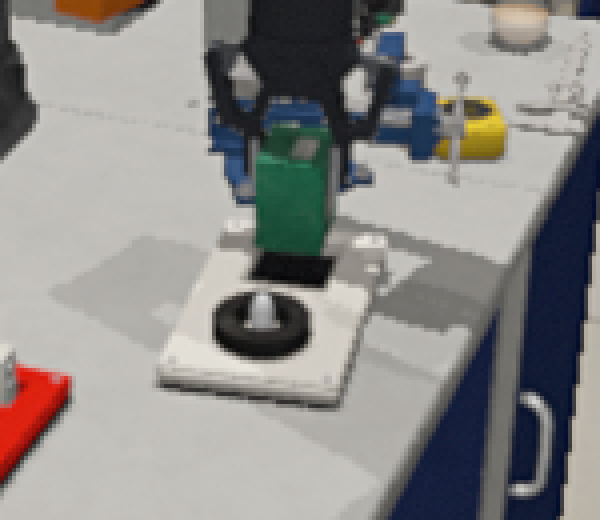

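Emit:
send_rows(delta_pos=[[0.5, 0.1, 0], [1, 0, 0], [1, 0, 0], [1.0, 0, 0], [0.15, 0, 0], [0, 0, 0], [0, 0, 0], [0, 0, 0], [0, 0, 0], [0, 0, 0]], dr=[[0, 0, 0], [0, 0, 0], [0, 0, 0], [0, 0, 0], [0, 0, 0], [0, 0, 0], [0, 0, 0], [0, 0, 0], [0, 0, 0], [0, 0, 0]], claw=[1, 1, 1, 1, 1, 1, 0, 0, 0, 0])

```text
clock: 29.45
ee_pos: [0.4553, -0.0541, 0.2146]
orientation: [1.1, 1.275, -1.1]
contact_force: [-0.0, -0.6, -0.6]
gripper_width: 0.0851
```

Emit:
send_rows(delta_pos=[[-3, 0, 0], [-5, 0, 0], [-5, 0, 0], [-2, 0, 5], [-2, 0, 5.5], [0, 0, 5.5], [0, 0, 5.5], [0, 0, 5.5], [0, 0, 0], [0, 0, 0]], dr=[[0, 0, 0], [0, 0, 0], [0, 0, 0], [0, 0, 0], [0, 0, 0], [0, 0, 0], [0, 0, 0], [0, 0, 0], [0, 0, 0], [0, 0, 0]], claw=[0, 0, 0, 0, 0, 0, 0, 0, 0, 0])

```text
clock: 30.7
ee_pos: [0.4945, -0.321, 0.3839]
orientation: [1.101, 1.277, -1.1]
contact_force: [-0.3, -0.5, -0.1]
gripper_width: 0.0854
```

Run:
```python
from h import *; from cell import arm
c=arm.capture("top"); X=xyz(c); Z=X[...,2]; img=c["img"];h=cv2.cvtColor(img,cv2.COLOR_RGB2HSV);H,S,V=cv2.split(h)
def near(x,y,r): return (abs(X[...,0]-x)<r)&(abs(X[...,1]-y)<r)
def rep(n,m,z): print(n,rect(c,m,z),np.median(Z[m]).round(4))
blue=(H>100)&(H<130)&(S>100)
rep("box",near(.455,-.054,.05)&(Z>.066)&(Z<.1),.076)
rep("blackt",near(.439,.058,.05)&(V<80),.038)
rep("white",(abs(X[...,0]-.448)<.09)&(abs(X[...,1])<.13)&(Z>.012)&(Z<.03),.02)
rep("bluet",near(.594,.317,.05)&blue,.038)
rep("relay",near(.597,.182,.04)&(Z>.07)&(Z<.1),.081)
rep("gland",near(.596,.243,.03)&(Z>.036)&(Z<.06),.044)
rep("red",((H<10)|(H>170))&(S>120)&(abs(X[...,0]-.595)<.09)&(abs(X[...,1]-.26)<.13),.02)
rep("yellow",near(.4415,.4038,.05)&(H>18)&(H<35)&(S>120),.018)
rep("measure",near(.398,-.329,.06)&(Z>.015)&(Z<.06),.035)
cv2.imwrite("pics/t9.png",cv2.resize(img[165:295,150:420],None,fx=2.9,fy=2.9,interpolation=cv2.INTER_CUBIC)[:,:,::-1])
```

```text
box (array([456.3, -54.8]), array([50.6, 66.5]), 9.5, 86) 0.0764
blackt (array([437.6,  56.7]), array([61.7, 61.6]), 45.1, 66) 0.0382
white (array([447.7,   0.6]), array([124.4, 218.8]), 8.3, 246) 0.0201
bluet (array([597.3, 315.8]), array([63.4, 61.6]), 89.8, 64) 0.0385
relay (array([597.2, 181.4]), array([40.8, 21. ]), 1.1, 42) 0.0808
gland (array([596.7, 241.2]), array([24.5, 25. ]), 89.8, 26) 0.0427
red (array([594.5, 260.2]), array([122.4, 215.4]), 1.3, 240) 0.0202
yellow (array([441.5, 403.8]), array([54.4, 57.9]), 0.0, 60) 0.0182
measure (array([ 415. , -300.1]), array([ 8.9, 30.1]), 43.9, 21) 0.0287
```

View pics/t9.png

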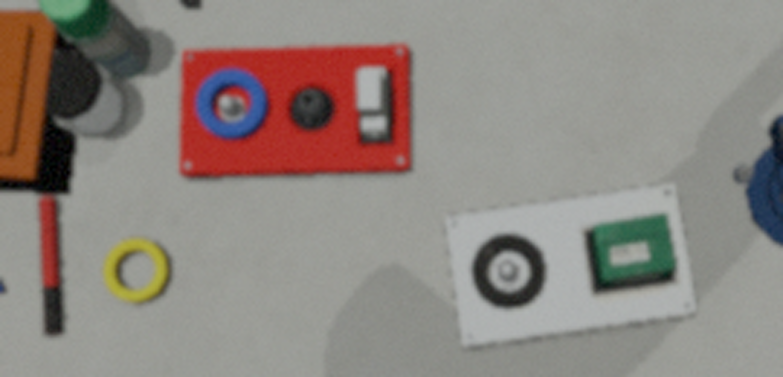

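All parts are seated within tolerance, so I'm handing the job in.

```bash
python3 -c "
from cell import arm
print(arm.job_done())"
```

```text
the job is handed in; nothing more can be done
None
```

Both kits are made up and the job is handed in, after about 31 s of the 112 s allowed. No verdict was returned.

The last top-camera check found every part down in its place. Positions in the board frame are worked out from those measurements:

| Part | Offset from its place | Top height measured | Top height expected |
|---|---|---|---|
| Relay | about 1 mm | 80.8 mm | 81 mm |
| Gland | about 3 mm | 42.7 mm (median over the dome) | 44 mm |
| Blue tape | about 5 mm | 38.5 mm | 38 mm |
| Green box | about 1 mm | 76.4 mm | 76 mm |
| Black tape | about 2 mm | 38.2 mm | 38 mm |

- **Alignment:** the relay is within about 0.2° of the red board, and the box is within about 1.2° of the white board.
- **Boards:** both measure where they were at the start.
- **Yellow tape and marker:** the yellow tape measures exactly where it started. The marker looks unmoved in the last picture, but I did not re-measure it.
- **Tape measure:** the parked arm hid most of it in the last picture, so that reading was unusable. The tools stayed well above it throughout, and no contact forces showed up.

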